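Load the vial carrier onto the bench shaker past its spring stop

TASK

Load the bench shaker: press the red thumb bar and hold it down so that the stop pin drops below the deck, and while it is down push the vial carrier along the rails over the pin, then on until it stands fully home against the end stop with the pin sprung up behind it. Only press and push with the fingers: the carrier must not be lifted or tipped. Leave the beaker, the tin and the wash bottle where they are.

Things in the scene. Friction and masses are not known exactly. Their poses are not given: they have to be found in the camera images.
- shaker: Bench shaker, fixed: off-white housing 312 x 215 mm, black deck 85 mm above the table. Origin on the table below the stop pin; x = loading direction, y left, z up (all offsets use these axes). Two lipped aluminium rails along x, -153 to +131 mm, outer faces y = +-41 mm, tops 11 mm above the deck, let the carrier only slide (2 mm play). Blue control strip with knobs on the right: not needed.
- stop_pin (a joint): Spring stop pressed down, m: 0 up, 0.012 fully down. Pin and thumb bar are one rigid piece moving straight down; it springs up when let go. 3 N starts it, 5 N holds it down. Up, the pin (at shaker x = y = 0) blocks the carrier both ways; it is below the deck from 0.008 (press 0.010 or more). Once the carrier's base lies over the pin, the base keeps it down.
- thumb_bar_top (a point): Centre of the top face of the red ribbed thumb bar (64 mm along x, 24 mm along y), left of the rails: 30 mm behind (-x) and 56 mm left (+y) of the pin, so it spans x = -62 to +2 mm. Its top is 26 mm above the deck when up, 14 mm fully down; the point moves with it. A finger may slide along it while pressing.
- pin_top (a point): Centre of the flat top of the steel stop pin, 12 mm thick, in the middle of the track; 8 mm above the deck when up. Moves down with the thumb bar.
- carrier_front (a point): Middle of the lower leading (+x) edge of the loose vial carrier (0.55 kg), at deck height; axes as the shaker's. Steel base 116 mm along x, 68 wide, 6 thick, on nylon strips (slides at 2 to 5 N); end plates 48 mm high; blue rack, six amber vials with white caps, tops 58 mm above the deck. It starts in the rails with this edge 4 to 18 mm short of the pin's near side.
- push_tab (a point): Centre of the rear (-x) face of the carrier's yellow-ended push tab, 4 mm thick, which stands out to the left of the front end plate, over the thumb bar: y = +28 to +68 mm from the carrier's middle, 30 to 48 mm above the deck. This point: y = +56, 39 mm above the deck, 8 mm behind the leading edge. A finger standing on the pressed bar behind the tab can push it with its side.
- end_stop (a point): Middle of the lower edge of the end stop's face, at deck height, at the far (+x) end of the rails, 126 mm beyond the pin's centre; 22 mm high. With the carrier's leading edge against it, its rear edge is 4 mm beyond the pin, which springs up behind it.
- beaker: Small beaker capped with foil, 57 mm across, 70 mm high, loose on the table to the left of the shaker. Origin under its middle.
- tin: Aluminium weighing dish, 65 mm across, 18 mm high, loose on the table to the left of the shaker. Origin under its middle.
- wash_bottle: White wash bottle, 64 mm across, 160 mm high with its spout, loose on the table to the right of the shaker. Origin under its middle.

How it is judged:
By the outcome, as a careful person would: the job done as asked, in the order asked, and still so for the second after the job is handed in, with the robot touching nothing.
It also fails if it takes over 35 s, if anything falls off the work surface, if the arm or the gripper's body presses on something with over 40 N, if the wrist force passes 120 N, or if a joint passes its speed limit or range.

ROBOT

A 7-joint arm with a two-finger parallel gripper is mounted at the origin on the work surface. World frame = base frame: x ahead of the robot, y to its left, z up, the work surface at z = 0. Lengths are in mm, angles in degrees, forces in N, time in s.
With the tool pointing down it reaches from about 400 to 750 mm from the base axis. Payload 19.5 kg.
Tool frame: the origin (TCP) lies at the very end of the fingers, on their centre line; the grasp point (between the pads) lies 19 mm behind it; z points along the fingers, y is the line along which they close (so a half turn about z gives the same grasp; the last joint's range is limited). The gripper opens to 85 mm and grips with 20 to 120 N. Pads are 22 mm wide; open, the fingers measure 114 mm over their backs; the gripper's body (76 mm by 85 mm) begins 54 mm behind the grasp point. The pads swing forward as they close: fully open they stand 13 mm farther back than shut.
Start: joints at [68.428, 40.479, -1.581, 85.061, 1.261, 54.483, -4.326], TCP at [188.926, -543.049, 231.268] pointing down, gripper open.
Joint ranges: [-155.06, 155.06], [-18.47, 123.98], [-90, 86.84], [0, 140.48], [-83.41, 263.41], [0, 116], [-161.91, 161.91]. Speed limits (degrees/s): [108.29, 108.29, 147.25, 147.25, 172.46, 172.46, 172.46].

INTERFACE

Orientations are given as a 3x3 rotation matrix whose columns are the frame's x, y, z axes.
In Python, from plant import env gives the robot as it stands.
- The arm moves only by the shell command python3 -m pendant 'ROWS' [FORCE]. ROWS is JSON, a list that holds one entry, the list of rows, each a list of 5 numbers: the gripper command: -1 is shut, 1 is fully open, values between are in proportion, then the shift along the tool's x, y, z in units of 30 mm (1.0 is 30 mm), then the turn about the tool's z in degrees. A call has 1 to 12 rows; each row shifts and turns the commanded pose from where the row before left it, along the tool's axes as they then stand; what a row does not reach is not made up. A row lasts 1/10 s, in which the tool goes at most 50 mm and 8.59 degrees, less where a joint would pass 70% of its speed; a pose out of reach is approached as far as the arm can. A call is refused whole if a number of a shift passes 1 or a number of a turn 8.59, either way. A call with a gripper value outside its range is refused whole. The fingers move at their own pace and stop on an object; FORCE is the grip in N (left out, the last holds). Time passes only in rows, so rows that do not move let the fingers close. It gives the time, the measured TCP pose, the force, the opening and the grip force at its end, in the units of the state.
- env.sense(): the state, without advancing time (a new reading comes with each control period).
- env.read_camera(name): name is "scene" or "top"; returns the picture (384x512x3 uint8, red, green, blue); there is no depth.
- env.camera_info(name): a dict with "camera_matrix" (3x3 intrinsics, pixels), "view" (4x4, takes a point from world to camera coordinates). Camera axes: x right, y down, z forward; pixel columns grow to the right and rows downward; lengths in mm; the calibration is good to about 2 mm. A picture is of the moment at which its call begins. camera_info takes no time and is no camera call.
- env.job_done(): hands the job in; it is judged then, once.
Trained networks look in the newest picture that a camera, given by its name, has taken for a name from the list of things; names that differ only in an ending like _2 or _b are one class to them, and where a whole thing is asked for, a point or a joint stands for the part that bears it (a point fixed in the world has none). Each returns a list of dicts, best first, with "conf" (0 to 1); they miss things now and then, are a little off and sometimes report something else, mostly with a low value. They report only what shows in the picture. A call takes as long as a camera call.
- env.regions_of(query, camera): "pixels" (384x512 bool, what is visible of it) and "rect" ([left, top, right, bottom] in pixels, round what is visible of it).
- env.mark_of(query, camera): "location" ([column, row] in pixels: a listed point, or the origin of a listed thing).
The state is a dict: "time": time; "joints": joint angles; "qvel": joint speeds; "joint_efforts": joint torques, N m; "tool_pos": TCP position; "ee_rot": TCP orientation; "force": force on the tool from outside, world axes, zero at the start; "wrist_torque": the same for the moment, N m; "finger_gap": finger opening in mm; "finger_force": force on a finger pad.
Only numpy, scipy, OpenCV 4.12 (cv2) and the standard library are available. Lean on these libraries where they do the work, as an engineer would, in place of code of your own. Each camera call takes 0.05 s, during which the arm holds its last target. There are 200 camera calls.

## Working session

There is one attempt and no reset: what is moved stays moved. The work goes in short steps, Python scripts to look and compute and a shell command to move; the robot and the scene stay as the last step left them, time stands still between calls to the robot, and variables do not carry over. Pictures are saved under pics/ and viewed, at most 10 in all, crops included, and the job is handed in when it is done.

```bash
mkdir -p pics; cat > h.py <<'E'
import numpy as np, cv2
from plant import env
def ray(cam,px):
    i=env.camera_info(cam);K=np.array(i["camera_matrix"]);V=np.array(i["view"])
    d=V[:3,:3].T@np.linalg.inv(K)@np.array([px[0],px[1],1.]);c=-V[:3,:3].T@V[:3,3]
    return c,d
def atz(cam,px,z):
    c,d=ray(cam,px);return c+d*(z-c[2])/d[2]
def proj(cam,p):
    i=env.camera_info(cam);q=np.array(i["view"])[:3]@np.append(p,1);q=np.array(i["camera_matrix"])@q;return q[:2]/q[2]
E
python3 - <<'E'
from h import *
np.set_printoptions(precision=1,suppress=True)
ims=[]
Z=dict(thumb_bar_top=111,pin_top=93,carrier_front=85,push_tab=124,end_stop=85,shaker=0,beaker=0,tin=0,wash_bottle=0)
for c in("scene","top"):
    im=env.read_camera(c);cv2.imwrite(f"pics/{c}0.png",im[:,:,::-1])
    print(c,-np.array(env.camera_info(c)["view"])[:3,:3].T@np.array(env.camera_info(c)["view"])[:3,3])
    for n,z in Z.items():
        for m in env.mark_of(n,c)[:2]: print(n,round(m["conf"],2),np.array(m["location"]),atz(c,m["location"],z))
s=env.sense();print(s["time"],s["ee_rot"],s["force"],s["finger_gap"])
E
```

```text
scene [1139.3 -229.   798.6]
thumb_bar_top 0.75 [250.6 187.6] [515.8  68.1 111. ]
pin_top 0.48 [232.7 207.2] [532.2  18.6  93. ]
carrier_front 0.94 [229.1 207.9] [523.6  14.1  85. ]
push_tab 0.71 [248.  181.5] [509.4  65.8 124. ]
end_stop 0.56 [259.6 260.4] [669.7   7.7  85. ]
shaker 0.74 [234.5 236.7] [532.4  17.3   0. ]
beaker 0.59 [329.  224.2] [598.9 216.1   0. ]
tin 0.95 [297.7 189. ] [472.3 211.8   0. ]
wash_bottle 0.6 [132.4 270.2] [ 513.1 -204.9   -0. ]
top [ 469.1   49.9 1092. ]
thumb_bar_top 0.52 [246.  207.9] [505.3  68.3 111. ]
pin_top 0.53 [268.6 196.6] [536.5  12.   93. ]
carrier_front 0.57 [267.3 201.6] [524.1  14.7  85. ]
push_tab 0.73 [245.3 206.5] [508.2  69.9 124. ]
end_stop 0.78 [273.3 148.2] [663.   3.  85.]
end_stop 0.47 [268.2 198.2] [532.9  12.6  85. ]
shaker 0.91 [265.1 200.8] [530.8  17.9   0. ]
beaker 0.57 [193.8 174.5] [598.3 219.3   0. ]
tin 0.82 [195.1 219.6] [472.6 210.6   0. ]
wash_bottle 0.93 [345.1 210.5] [ 510.5 -205.2    0. ]
1.0 [[ 0.9  0.3 -0. ]
 [ 0.3 -0.9  0. ]
 [ 0.  -0.  -1. ]] [-0.5  1.6  0.4] 85.44410258752578
```

View pics/scene0.png

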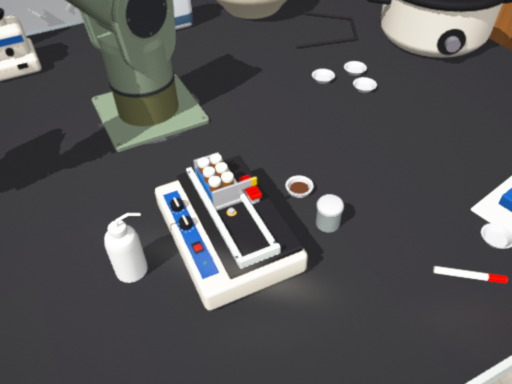

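View pics/top0.png

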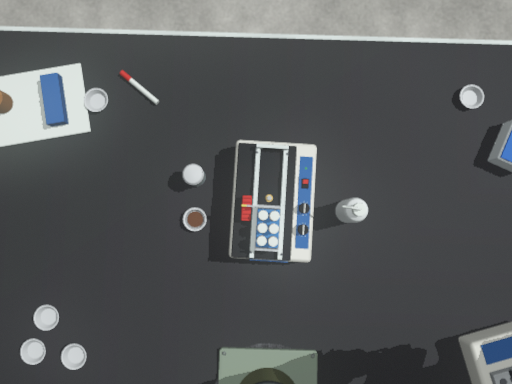

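The shaker lies nearly along +x, with the pin near (535, 14). In the scene view the red bar is at about (250,188) and the yellow tab at about (252,182). The beaker and the tin stand well to the left. Next I'll refine the yaw and take close crops.

```bash
python3 - <<'E'
from h import *
np.set_printoptions(precision=1,suppress=True)
a=cv2.imread("pics/scene0.png")[140:280,150:310];b=cv2.imread("pics/top0.png")[130:270,220:330]
cv2.imwrite("pics/crop.png",np.hstack([cv2.resize(a,None,fx=2.9,fy=2.9,interpolation=2),cv2.resize(b,None,fx=2.9,fy=2.9,interpolation=2)]))
env.read_camera("top")
r=env.regions_of("shaker","top")[0];m=r["pixels"].astype(np.uint8)
pts=cv2.findNonZero(m);box=cv2.boxPoints(cv2.minAreaRect(pts));print(r["conf"],r["rect"])
for p in box: print(p,atz("top",p,75))
# two-view joint fit of shaker pose (x,y,yaw,carrier lead)
from scipy.optimize import least_squares
obs=[("scene",[250.6,187.6],(-30,56,111),0),("scene",[232.7,207.2],(0,0,93),0),("scene",[229.1,207.9],(0,0,85),1),("scene",[248,181.5],(-8,56,124),1),("scene",[259.6,260.4],(126,0,85),0),("scene",[234.5,236.7],(0,0,0),0),
("top",[246,207.9],(-30,56,111),0),("top",[268.6,196.6],(0,0,93),0),("top",[267.3,201.6],(0,0,85),1),("top",[245.3,206.5],(-8,56,124),1),("top",[273.3,148.2],(126,0,85),0),("top",[265.1,200.8],(0,0,0),0)]
def f(v,o=obs):
    c,s=np.cos(v[2]),np.sin(v[2]);R=[]
    for cam,px,l,k in o:
        lx=l[0]+k*v[3];R.append(proj(cam,[v[0]+c*lx-s*l[1],v[1]+s*lx+c*l[1],l[2]])-px)
    return np.ravel(R)
q=least_squares(f,[535,14,-.07,-15],loss="soft_l1",x_scale=[1,1,.01,1]);print(q.x,np.degrees(q.x[2]));print(f(q.x).reshape(-1,2))
s=env.sense();print(np.array(s["ee_rot"]).round(4),s["joints"])
E
```

```text
0.8 [230.3, 138.9, 319.1, 261.8]
[228.4 259.2] [373.6 110.1  75. ]
[234.5 139.6] [684.6 104.9  75. ]
[317.3 143.8] [ 680.  -112.5   75. ]
[311.3 263.4] [ 369.3 -102.9   75. ]
[536.4  14.   -0.  -16.5] -1.490202330798815
[[-0.6 -2.8]
 [-1.2  2.2]
 [-0.6 -1.2]
 [ 3.   0.4]
 [-0.4 -3.5]
 [-0.6  1.8]
 [-0.9 -1.1]
 [-0.8  0. ]
 [ 0.1  1.6]
 [-0.2 -2.1]
 [-3.   0.2]
 [ 1.5 -2. ]]
[[ 0.9  0.3 -0. ]
 [ 0.3 -0.9  0. ]
 [ 0.  -0.  -1. ]] [68.4 40.5 -1.6 85.1  1.3 54.5 -4.3]
```

View pics/crop.png

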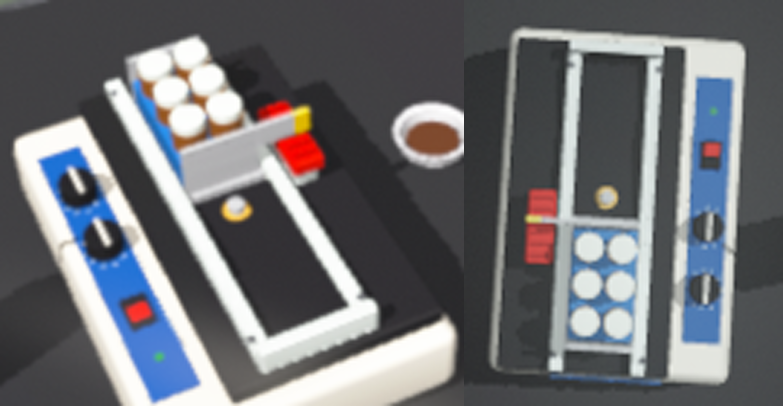

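The crop shows the bar behind and in front of the tab, which crosses it at about (535,218). The pin is clear ahead of the carrier at (606,196). I'll measure the rail edges, the pin and the bar from this crop.

```bash
python3 - <<'E'
from h import *
np.set_printoptions(precision=1,suppress=True)
T=lambda x,y,z:atz("top",((x-464)/2.9+220-.3,y/2.9+130-.3),z)
S=lambda x,y,z:atz("scene",(x/2.9+150-.3,y/2.9+140-.3),z)
for n,a,b in(("Lrail",T(568,50,96),T(551,372,96)),("Rrail",T(664,55,96),T(641,375,96)),("bar",T(542,190,111),T(538,262,111)),("house L",T(513,30,75),T(493,370,75)),("house R",T(745,45,75),T(727,380,75))):
    d=a-b;print(n,a,b,np.degrees(np.arctan2(d[1],d[0])))
print("pin",T(606,197,93),S(236,206,93),"tab tip top yellow",T(527,218,133),S(303,107,133),"plate top right",T(637,222,133), "front plate bottom right",S(190,200,88))
print("bar front-right corner",S(322,155,111),"front left?",S(280,140,111))
s=env.sense();R=np.array(s["ee_rot"]);print(s["tool_pos"],np.degrees(np.arctan2(R[1,0],R[0,0])))
E
```

```text
Lrail [662.8  49.   96. ] [380.2  55.3  96. ] -1.277384143179068
Rrail [660.9 -35.9  96. ] [380.  -22.8  96. ] -2.679188383757193
bar [537.1  67.8 111. ] [475.   69.3 111. ] -1.3719016862077746
house L [683.6  99.2  75. ] [378.5 106.8  75. ] -1.4284837780296589
house R [ 676.3 -110.6   75. ] [ 376.  -100.5   75. ] -1.9265813152373208
pin [533.9  11.7  93. ] [539.4  11.6  93. ] tab tip top yellow [511.5  79.3 133. ] [511.   79.3 133. ] plate top right [511.  -13.4 133. ] front plate bottom right [514.7 -12.7  88. ]
bar front-right corner [539.7  78.9 111. ] front left? [512.5  59.7 111. ]
[ 188.9 -543.   231.3] 19.182826873166412
```

```bash
python3 -m pendant '[[[-1,1,-0.8,0,0],[-1,1,-0.8,0,0],[-1,1,-0.8,0,0],[-1,1,-0.8,0,0],[-1,1,-0.8,0,0],[-1,1,-0.8,0,0],[-1,1,-0.8,0,0],[-1,1,-0.8,0,0],[-1,1,-0.8,0,0],[-1,1,-0.8,0,0],[-1,0.5,-1,0,0],[-1,0.5,-1,0,0]]]' 40
```

```text
time: 2.3
tool_pos: [402.3, -149.9, 231.3]
ee_rot: [[0.944, 0.329, 0.0], [0.329, -0.944, 0.0], [0.0, 0.0, -1.0]]
force: [1.3, 0.2, 0.7]
finger_gap: 0.2
finger_force: 0.0
```

```bash
python3 -m pendant '[[[-1,0.83,-1,0,0],[-1,0.83,-1,0,0],[-1,0.83,-1,0,0],[-1,0.83,-1,0,0],[-1,0.83,-1,0,0],[-1,0.83,-1,0,0],[-1,0,0,0,-7.7],[-1,0,0,0,-7.7],[-1,0,0,0,-7.7],[-1,0,0,0,-7.7],[-1,0,0,0,-7.7],[-1,0,0,0,-7.7]]]'; python3 -m pendant '[[[-1,0,0,0,-7.7],[-1,0,0,0,-7.7],[-1,0,0,0,-7.5],[-1,0,0,1,0],[-1,0,0,1,0],[-1,0,0,0.5,0],[-1,0,0,0,0],[-1,0,0,0,0]]]'
python3 - <<'E'
from h import *
np.set_printoptions(precision=1,suppress=True)
t,s=(env.read_camera(c) for c in("top","scene"))
cv2.imwrite("pics/c2.png",np.hstack([cv2.resize(s[120:280,150:310],None,fx=2.4,fy=2.4,interpolation=2),cv2.resize(t[130:290,200:360],None,fx=2.4,fy=2.4,interpolation=2)])[:,:,::-1])
e=env.sense();print(e["tool_pos"],e["joints"],e["time"]); print([proj(c,e["tool_pos"]) for c in("scene","top")])
E
```

```text
time: 3.5
tool_pos: [484.0, 67.8, 231.4]
ee_rot: [[0.412, 0.911, 0.0], [0.911, -0.412, 0.0], [0.0, 0.0, -1.0]]
force: [-0.7, 0.8, 0.4]
finger_gap: 0.1
finger_force: 0.0
time: 4.3
tool_pos: [484.2, 67.9, 156.9]
ee_rot: [[0.03, 1.0, 0.0], [1.0, -0.03, 0.0], [0.0, 0.0, -1.0]]
force: [-0.3, -0.8, 0.5]
finger_gap: 0.3
finger_force: 0.0
[484.4  67.9 157.3] [ -4.2  40.2 -13.3 107.9  15.6  33.6 -29.2] 4.4
[array([242.9, 161.7]), array([245.6, 215.9])]
```

View pics/c2.png

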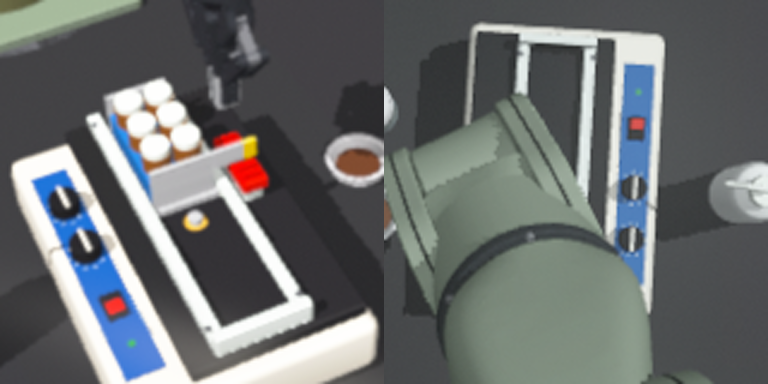

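The fingers hang over the rear part of the bar, at about (225,100) in the left crop, and clear of the tab. I'll descend.

```bash
python3 -m pendant '[[[-1,0.07,0,0.6,0],[-1,0,0,0.6,0],[-1,0,0,0.2,0],[-1,0,0,0,0],[-1,0,0,0,0]]]';python3 -m pendant '[[[-1,0,0,0.13,0],[-1,0,0,0.13,0],[-1,0,0,0,0],[-1,0,0,0,0]]]'
```

```text
time: 4.9
tool_pos: [484.4, 69.9, 115.2]
ee_rot: [[0.03, 1.0, 0.001], [1.0, -0.03, 0.0], [0.0, 0.001, -1.0]]
force: [-0.2, -0.1, 0.3]
finger_gap: 0.0
finger_force: 0.0
time: 5.3
tool_pos: [484.4, 70.0, 106.7]
ee_rot: [[0.03, 1.0, 0.001], [1.0, -0.03, 0.0], [0.0, 0.001, -1.0]]
force: [3.2, -0.3, 3.4]
finger_gap: -0.0
finger_force: 2.0
```

```bash
python3 -m pendant '[[[-1,0,0,0.1,0],[-1,0,0,0.1,0],[-1,0,0,0,0],[-1,0,0,0,0]]]'
python3 - <<'E'
from h import *
s=env.read_camera("scene")
cv2.imwrite("pics/c3.png",cv2.resize(s[130:240,180:300],None,fx=5,fy=5,interpolation=2)[:,:,::-1])
e=env.sense();print(e["force"],e["wrist_torque"])
E
```

```text
time: 5.7
tool_pos: [484.2, 70.0, 100.6]
ee_rot: [[0.03, 1.0, 0.0], [1.0, -0.03, 0.0], [0.0, 0.0, -1.0]]
force: [3.8, -1.1, 4.6]
finger_gap: 0.2
finger_force: 2.5
[ 3.98379143 -0.53661307  4.77446349] [-0.08712657 -0.76546532  0.04694594]
```

View pics/c3.png

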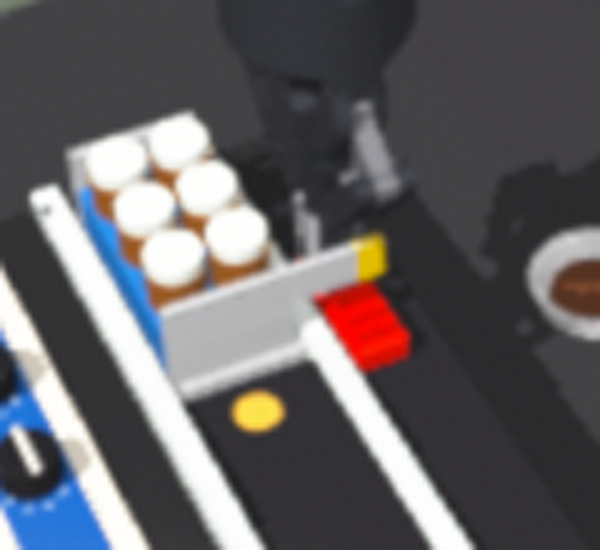

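The pin is flush: only its yellow collar shows, at about (258,411). I'll press a touch more and slide forward.

```bash
python3 -m pendant '[[[-1,0,0,0.03,0],[-1,0,0.1,0,0],[-1,0,0.1,0,0],[-1,0,0.1,0,0],[-1,0,0.1,0,0],[-1,0,0.1,0,0],[-1,0,0,0,0]]]'
python3 -m pendant '[[[-1,0,0.1,0,0],[-1,0,0.1,0,0],[-1,0,0.1,0,0],[-1,0,0,0,0]]]'
```

```text
time: 6.45
tool_pos: [498.2, 69.3, 99.4]
ee_rot: [[0.03, 1.0, -0.002], [1.0, -0.03, -0.001], [-0.001, -0.002, -1.0]]
force: [-1.7, -0.9, 6.2]
finger_gap: 0.3
finger_force: 3.0
time: 6.85
tool_pos: [507.1, 68.9, 99.4]
ee_rot: [[0.03, 1.0, -0.003], [1.0, -0.03, -0.001], [-0.001, -0.003, -1.0]]
force: [-2.8, -1.4, 5.4]
finger_gap: -0.2
finger_force: 3.0
```

```bash
python3 - <<'E'
from h import *
s=env.read_camera("scene")
cv2.imwrite("pics/c4.png",cv2.resize(s[130:240,180:300],None,fx=5,fy=5,interpolation=2)[:,:,::-1])
print([ (m["conf"],m["location"],atz("scene",m["location"],z)) for n,z in(("push_tab",124),("carrier_front",85)) for m in env.mark_of(n,"scene")[:1]])
E
```

```text
[(0.62, [250.3, 185.2], array([521.13686764,  65.02618853, 124.        ])), (0.76, [229.5, 208.0], array([524.22653106,  14.68146252,  85.        ]))]
```

View pics/c4.png

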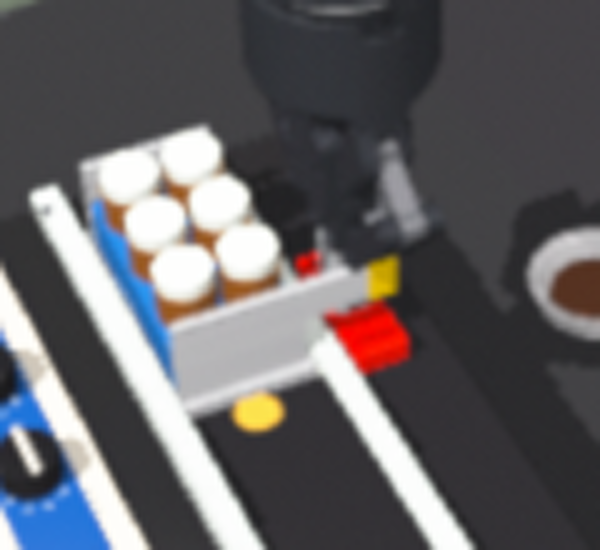

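The carrier is following the finger: its front edge has just reached the near side of the pin, at about (235,395), and the pin is down. I'll keep pressing while it passes over.

```bash
python3 -m pendant '[[[-1,0,0.1,0,0],[-1,0,0.1,0,0],[-1,0,0.1,0,0],[-1,0,0.1,0,0],[-1,0,0.1,0,0],[-1,0,0.1,0,0],[-1,0,0.1,0,0],[-1,0,0,0,0]]]'
python3 - <<'E'
from h import *
s=env.read_camera("scene")
cv2.imwrite("pics/c5.png",cv2.resize(s[130:240,180:300],None,fx=5,fy=5,interpolation=2)[:,:,::-1])
E
```

```text
time: 7.8
tool_pos: [528.1, 68.3, 99.4]
ee_rot: [[0.03, 1.0, -0.003], [1.0, -0.03, -0.001], [-0.001, -0.003, -1.0]]
force: [-2.5, -1.4, 5.3]
finger_gap: 0.2
finger_force: 3.0
```

View pics/c5.png

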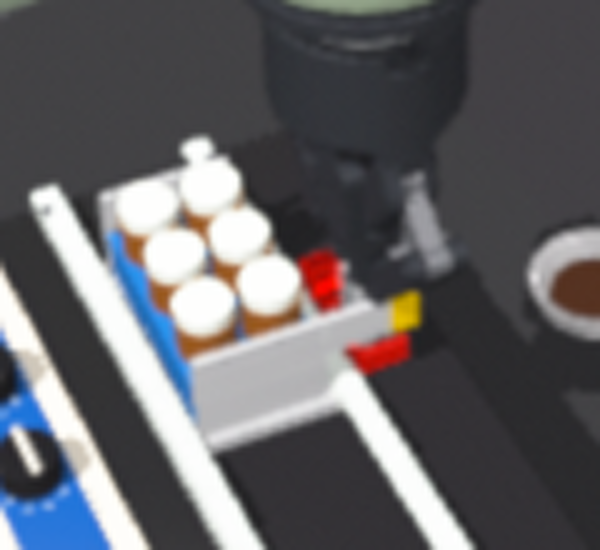

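The carrier base now covers the pin, with the leading edge about 13 mm past it. I'll push on.

```bash
python3 -m pendant '[[[-1,0,0.1,0,0],[-1,0,0.15,0,0],[-1,0,0.2,0,0],[-1,0,0.2,0,0],[-1,0,0.2,0,0],[-1,0,0.2,0,0],[-1,0,0.2,0,0],[-1,0,0.2,0,0],[-1,0,0.2,0,0],[-1,0,0.2,0,0],[-1,0,0.15,0,0],[-1,0,0.1,0,0]]]'
python3 -m pendant '[[[-1,0,0.1,0,0],[-1,0,0.1,0,0],[-1,0,0.1,0,0],[-1,0,0.1,0,0],[-1,0,0.1,0,0],[-1,0,0.1,0,0],[-1,0,0.1,0,0],[-1,0,0.1,0,0],[-1,0,0,0,0]]]'
```

```text
time: 9.05
tool_pos: [592.4, 66.6, 99.6]
ee_rot: [[0.03, 1.0, -0.0], [1.0, -0.03, 0.0], [0.0, -0.0, -1.0]]
force: [-2.8, -1.8, -1.4]
finger_gap: 0.0
finger_force: 1.2
time: 9.95
tool_pos: [616.5, 66.0, 99.6]
ee_rot: [[0.03, 1.0, 0.001], [1.0, -0.03, 0.0], [0.0, 0.001, -1.0]]
force: [0.2, 0.9, 0.2]
finger_gap: -0.1
finger_force: 0.0
```

```bash
python3 -m pendant '[[[-1,0,0.1,0,0],[-1,0,0.1,0,0],[-1,0,0.1,0,0],[-1,0,0.1,0,0],[-1,0,0.1,0,0],[-1,0,0.1,0,0]]]'
python3 - <<'E'
from h import *
s=env.read_camera("scene")
cv2.imwrite("pics/c6.png",cv2.resize(s[140:280,180:320],None,fx=4,fy=4,interpolation=2)[:,:,::-1])
E
```

```text
time: 10.55
tool_pos: [634.2, 65.4, 99.6]
ee_rot: [[0.03, 1.0, -0.0], [1.0, -0.03, 0.0], [0.0, -0.0, -1.0]]
force: [-3.9, -1.7, 0.6]
finger_gap: -0.1
finger_force: 2.1
```

View pics/c6.png

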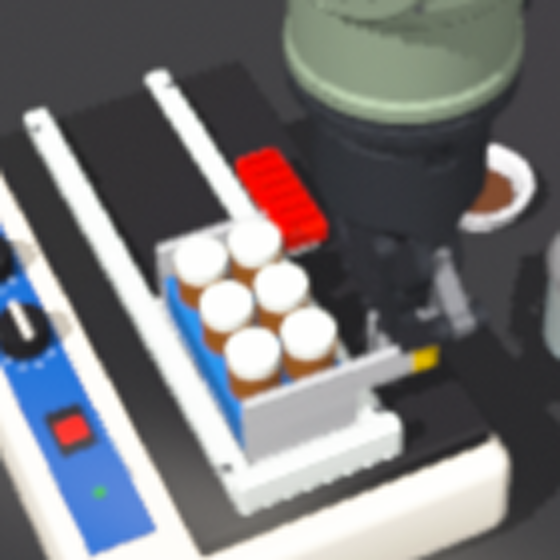

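Nearly home: the end plate is close to the end stop, at about (250,460). I'll push in small steps until the force rises.

```bash
python3 -m pendant '[[[-1,0,0.06,0,0],[-1,0,0.06,0,0],[-1,0,0.06,0,0],[-1,0,0,0,0]]]'; python3 -m pendant '[[[-1,0,0.05,0,0],[-1,0,0.05,0,0],[-1,0,0,0,0]]]'
```

```text
time: 11.0
tool_pos: [639.8, 65.5, 99.7]
ee_rot: [[0.03, 1.0, 0.001], [1.0, -0.03, 0.0], [0.0, 0.001, -1.0]]
force: [-0.5, -0.6, -0.1]
finger_gap: -0.0
finger_force: 0.0
time: 11.3
tool_pos: [641.8, 65.3, 99.6]
ee_rot: [[0.03, 1.0, -0.002], [1.0, -0.03, 0.0], [0.0, -0.002, -1.0]]
force: [-8.0, -0.8, 4.6]
finger_gap: -0.3
finger_force: 4.2
```

```bash
python3 -m pendant '[[[-1,0,0.04,0,0],[-1,0,0,0,0],[-1,0,0,0,0]]]'
python3 - <<'E'
from h import *
s=env.read_camera("scene")
cv2.imwrite("pics/c7.png",cv2.resize(s[140:280,180:320],None,fx=4,fy=4,interpolation=2)[:,:,::-1])
E
```

```text
time: 11.6
tool_pos: [642.0, 65.3, 99.5]
ee_rot: [[0.03, 1.0, -0.004], [1.0, -0.03, -0.0], [-0.0, -0.004, -1.0]]
force: [-16.8, -1.3, 8.5]
finger_gap: -0.1
finger_force: 8.5
```

View pics/c7.png

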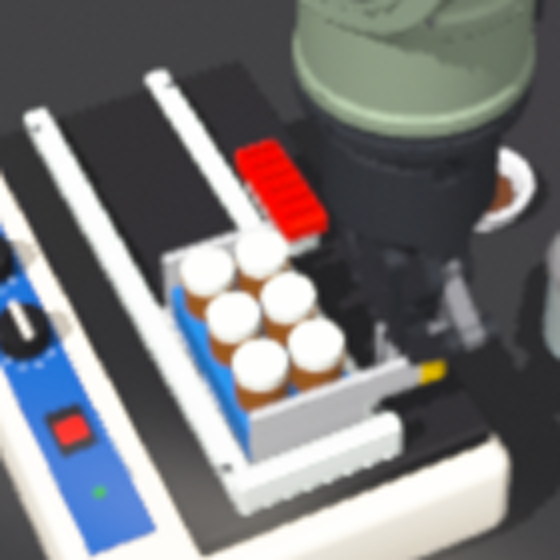

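The carrier is home against the stop and stiff, and the bar has sprung up, with its white underside showing at about (310,240). I'll back off and then lift.

```bash
python3 -m pendant '[[[-1,0,-0.1,0,0],[-1,0,-0.2,0,0],[-1,0,-0.4,0,0],[-1,0,0,-0.5,0],[-1,0,0,-1,0],[-1,0,0,-1,0],[-1,0,0,-1,0],[-1,0,0,-1,0],[-1,0,0,0,0],[-1,0,0,0,0]]]'
python3 -m pendant '[[[-1,0,-1,-0.5,0],[-1,0,-1,0,0],[-1,0,-1,0,0],[-1,0,-1,0,0],[-1,0,-1,0,0],[-1,0,-1,0,0],[-1,0,0,0,0],[-1,0,0,0,0]]]'
python3 - <<'E'
from h import *
np.set_printoptions(precision=1,suppress=True)
s=env.read_camera("scene")
cv2.imwrite("pics/c8.png",cv2.resize(s[140:280,180:320],None,fx=4,fy=4,interpolation=2)[:,:,::-1])
for n,z in(("thumb_bar_top",111),("carrier_front",85),("pin_top",93),("beaker",0),("tin",0)):
    for m in env.mark_of(n,"scene")[:1]: print(n,m["conf"],atz("scene",m["location"],z))
E
```

```text
time: 12.65
tool_pos: [622.7, 65.8, 234.8]
ee_rot: [[0.03, 1.0, 0.001], [1.0, -0.03, 0.0], [0.0, 0.001, -1.0]]
force: [0.6, 0.2, -0.1]
finger_gap: -0.1
finger_force: 0.0
time: 13.45
tool_pos: [442.6, 71.1, 249.3]
ee_rot: [[0.03, 1.0, -0.0], [1.0, -0.03, 0.0], [0.0, -0.0, -1.0]]
force: [1.0, 0.6, 0.3]
finger_gap: -0.0
finger_force: 0.0
thumb_bar_top 0.79 [513.5  73.6 111. ]
carrier_front 0.58 [662.    8.2  85. ]
beaker 0.96 [604.8 216.6  -0. ]
tin 0.74 [472.9 210.1   0. ]
```

View pics/c8.png

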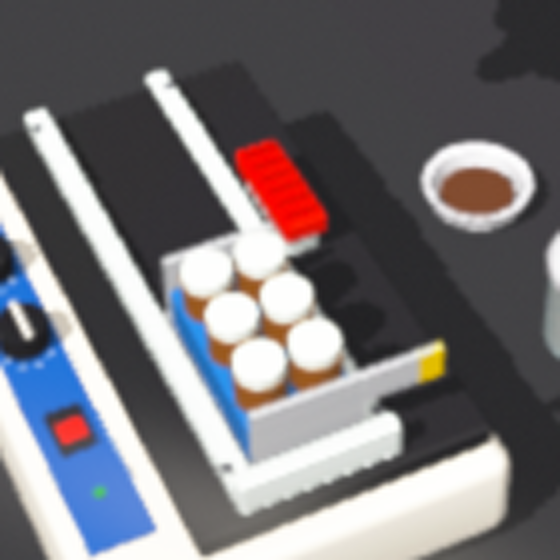

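The carrier is at the end stop, the bar is up, and the beaker and tin are where they were. I'll hand the job in.

```bash
python3 -c "
from plant import env
print(env.job_done())"
```

```text
the job is handed in; nothing more can be done
None
```

The carrier is loaded and the job is handed in: it stands against the end stop, and the thumb bar has sprung back up, so the pin should be up behind it (the carrier hid the pin itself in the last picture).

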